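# Set out a flange pattern with its runner, chill, feeder and sprue

## Task

Set out the pattern for moulding, low parts first, in this order: lay the green runner bar midway between the red flange and the yellow sprue base, its ends pointing at the two; set the steel chill block close against the flange's rim on the side opposite the runner, in line with it and with its long side facing the flange; lay the white breaker disc centred on top of the flange, stand the blue feeder centred on the disc, and last stand the wooden sprue pin centred on the sprue base. Let go of each part before taking the next, and leave the grinder, tin and brush where they are.

Things in the scene. Friction and masses are not known exactly. Their poses are not given: they have to be found in the camera images.
- flange: red pattern flange, FIXED to the bench (its place varies): disc 90 mm across, 18 mm high, with a raised flat hub 56 mm across whose top is 30 mm above the bench. Origin: centre of its underside, z up. The sprue base lies along its own y axis, on the +y or -y side (varies), centres 153 to 157 mm apart, so the gap between rim and base is 80 to 84 mm
- sprue_base: yellow square pad, 56 x 56 mm, 14 mm high, flat top, FIXED to the bench (its place changes between starts), one side square-on to the flange. Origin: centre of its underside, z up
- runner: green rectangular bar, loose, 70 mm long (its x) x 24 mm wide (its y) x 22 mm high, about 60 g, lying on the bench. Origin: centre of its underside, z up
- chill: bare steel block, loose, 30 mm (its x) x 44 mm (its y, long side) x 26 mm high, about 0.26 kg, small dark dot on top. Origin: centre of its underside, z up. In its place its x axis points at the flange's centre
- breaker: flat white ceramic disc with a brown spot on top, loose, 50 mm across and 15 mm thick, about 60 g. Origin: centre of its underside, z up
- feeder: blue cylinder, loose, standing, 40 mm across and 55 mm high, about 100 g. Origin: centre of its underside, z up
- sprue: pale wooden round pin with a black spot on its top, loose, standing, 60 mm high, 32 mm across at the foot widening evenly to 38 mm at the top, about 90 g. Origin: centre of its underside, z up
- grinder: bystander, loose: air die grinder with aluminium body, lying beyond the work on the far side, about 250 mm long (its x) and 50 mm high. Origin: under the middle of its body. Leave alone
- tin: bystander, loose: small closed tin with a green label, 56 mm across, 50 mm high, between the robot and the work. Origin: centre of its underside. Leave alone
- brush: bystander, loose: hand brush lying beyond the work on the far side, along its x. Origin: on its underside. Leave alone

How it is judged (in metres and radians):
On the way, in this order (a step that is already met when the one before it is completed fails the run):
1. the runner bar lies released between flange and sprue base, end-on to both (x of runner in the frame of flange between -0.012 and 0.012 m and horizontal distance between runner and flange between 0.07 and 0.1 m and horizontal distance between runner and sprue_base between 0.053 and 0.085 m and height (world z) of runner below 0.006 m and angle between runner's own z axis and vertical below 0.12 rad and angle between the x axis of runner and the y axis of flange, either way round below 0.2 rad and linear speed of runner below 0.02 m/s and contact force between the fingers and runner below 0.1 N), for 0.2 s.
2. the steel chill lies released against the flange on the side away from the runner (x of chill in the frame of flange between -0.015 and 0.015 m and horizontal distance between chill and flange between 0.052 and 0.08 m and horizontal distance between chill and sprue_base above 0.195 m and height (world z) of chill below 0.006 m and angle between chill's own z axis and vertical below 0.12 rad and angle between the x axis of chill and the y axis of flange, either way round below 0.25 rad and linear speed of chill below 0.02 m/s and contact force between the fingers and chill below 0.1 N), for 0.2 s.
3. the breaker disc lies released on the flange's hub (horizontal distance between breaker and flange below 0.01 m and height (world z) of breaker between 0.026 and 0.034 m and angle between breaker's own z axis and vertical below 0.12 rad and linear speed of breaker below 0.02 m/s and contact force between the fingers and breaker below 0.1 N), for 0.2 s.
4. the feeder stands released on the breaker disc (horizontal distance between feeder and breaker below 0.01 m and height (world z) of feeder between 0.041 and 0.049 m and angle between feeder's own z axis and vertical below 0.12 rad and linear speed of feeder below 0.02 m/s and contact force between the fingers and feeder below 0.1 N), for 0.2 s.
5. the sprue pin stands released on the sprue base (horizontal distance between sprue and sprue_base below 0.012 m and height (world z) of sprue between 0.01 and 0.018 m and angle between sprue's own z axis and vertical below 0.12 rad and linear speed of sprue below 0.02 m/s and contact force between the fingers and sprue below 0.1 N), for 0.2 s.
At the end, for the whole second after the job is handed in: Runner flat in the gap (12 mm off line, 0.2 rad); chill flat opposite it (15 mm off line, 20 mm from rim, 0.25 rad); breaker disc flat on the hub (10 mm off centre); feeder upright on the disc (10 mm); sprue pin upright on its base (12 mm); all released, at rest (all of step 1 and all of step 2 and all of step 3 and all of step 4 and all of step 5); the robot touches nothing.
It fails at once if the grinder is moved by more than 30 mm (distance of grinder from where it was at the start of the episode above 0.03 m).
It fails at once if the tin is moved by more than 30 mm (distance of tin from where it was at the start of the episode above 0.03 m).
It fails at once if the brush is moved by more than 30 mm (distance of brush from where it was at the start of the episode above 0.03 m).
It also fails if it takes over 122 s, if anything falls off the work surface, if the arm or the gripper's body presses on something with over 40 N, if the wrist force passes 120 N, or if a joint passes its speed limit or range.

## Robot

A 6-joint arm with a two-finger parallel gripper is mounted at the origin on the work surface. World frame = base frame: x ahead of the robot, y to its left, z up, the work surface at z = 0. Lengths are in mm, angles in rad, forces in N, time in s.
With the tool pointing down it reaches from about 350 to 1000 mm from the base axis. Payload 7.1 kg.
Tool frame: the origin (TCP) lies between the finger pads; the fingertips stand 22 mm ahead of it and the grasp point (between the pads) lies 3 mm ahead of it; z points along the fingers, y is the line along which they close (so a half turn about z gives the same grasp; the last joint's range is limited). The gripper opens to 85 mm and grips with 20 to 120 N. Pads are 22 mm wide; open, the fingers measure 114 mm over their backs; the gripper's body (76 mm by 85 mm) begins 54 mm behind the grasp point. The pads swing forward as they close: fully open they stand 13 mm farther back than shut.
Start: joints at [-1.267, 0.423, 1.63, -0, 1.089, -0.019], TCP at [198.282, -592.697, 253.319] pointing down, gripper open.
Joint ranges: [-3, 3], [-0.9, 2.11], [0.09, 2.58], [-1.31, 4.45], [0.11, 2.69], [-2.54, 2.54]. Speed limits (rad/s): [2.39, 2.39, 3.01, 3.14, 3.14, 3.14].

## Interface

Orientations are given as a unit quaternion [x, y, z, w].
In Python, from workcell import arm, eyes, telemetry gives the robot as it stands (arm), with the cameras (eyes) and the readings (telemetry).
- The arm moves only by the shell command python3 nudge.py 'ROWS' [FORCE]. ROWS is rows parted by semicolons, their numbers by spaces, 1 to 20 of them, each of 7 numbers: dx, dy, dz in mm, then a rotation vector rx, ry, rz in rad, then the finger opening in mm; each row is the pose to reach, as a shift and turn from the pose commanded when the command began, along the tool's axes at that moment; what a row does not reach only later rows make up. A row lasts 1/8 s, in which the tool goes at most 62.5 mm and 0.188 rad, less where a joint would pass 70% of its speed; a pose out of reach is approached as far as the arm can. The fingers move at their own pace and stop on an object; FORCE is the grip in N (left out, the last holds). Time passes only in rows, so rows that do not move let the fingers close. It prints the time, the measured TCP pose, the force, the opening and the grip force at its end.
- telemetry.observe(): the state, without advancing time (a new reading comes with each control period).
- eyes.capture(name): name is "scene" or "top"; returns the picture (400x640x3 uint8, blue, green, red); there is no depth.
- eyes.get_calibration(name): a dict with "fovy" (degrees; the focal length in pixels is half the picture's height over the tangent of half this angle, whatever the lens; pixels are square), "cx", "cy" (the principal point, pixels), "D" ([k1, k2, p1, p2, k3] as OpenCV has them; the pictures are not rectified), "rvec" (rotation vector, rad) and "tvec" (3), from world to camera coordinates, as OpenCV has them. Camera axes: x right, y down, z forward; pixel columns grow to the right and rows downward; lengths in mm; the calibration is good to about 2 mm. A picture is of the moment at which its call begins. get_calibration takes no time and is no camera call.
- arm.job_done(): hands the job in; it is judged then, once.
The state is a dict: "time_s": time; "qpos": joint angles; "qvel": joint speeds; "joint_efforts": joint torques, N m; "eef_pos": TCP position; "orientation": TCP orientation; "ft_force": force on the tool from outside, world axes, zero at the start; "ft_torque": the same for the moment, N m; "width": finger opening in mm; "grasp_force": force on a finger pad.
Only numpy, scipy, OpenCV 4.12 (cv2) and the standard library are available. Lean on these libraries where they do the work, as an engineer would, in place of code of your own. Each camera call takes 0.05 s, during which the arm holds its last target. There are 200 camera calls.

## Working session

There is one attempt and no reset: what is moved stays moved. The work goes in short steps, Python scripts to look and compute and a shell command to move; the robot and the scene stay as the last step left them, time stands still between calls to the robot, and variables do not carry over. Pictures are saved under pics/ and viewed, at most 14 in all, crops included, and the job is handed in when it is done.

```bash
ls; mkdir -p pics; python3 - <<'E'
from workcell import arm, eyes, telemetry
import cv2
for n in("scene","top"):
    cv2.imwrite(f"pics/{n}0.png",eyes.capture(n)); print(n,eyes.get_calibration(n))
s=telemetry.observe();print(s["eef_pos"],s["orientation"],s["width"],s["time_s"])
E
```

```text
nudge.py
pics
workcell.py
scene {'fovy': 55.55720451376882, 'cx': 318.65642828959807, 'cy': 202.03358906642552, 'D': array([0.00573989, 0.        , 0.        , 0.        , 0.        ]), 'rvec': array([ 0.83894311,  2.73959448, -0.78085822]), 'tvec': array([ 468.4832047 , -260.09369407, 1153.76181478])}
top {'fovy': 42.309510825857046, 'cx': 316.59268644293064, 'cy': 203.70181358310762, 'D': array([-0.01734145,  0.        ,  0.        ,  0.        ,  0.        ]), 'rvec': array([ 2.14443181, -2.14989574,  0.1648361 ]), 'tvec': array([ -17.18148388,  562.41546065, 1176.15552081])}
[ 198.15910507 -592.26207822  252.62147247] [ 9.87003997e-01  1.60694199e-01 -8.34658095e-05 -6.91153266e-04] 85.47694843576046 0.1
```

View pics/scene0.png

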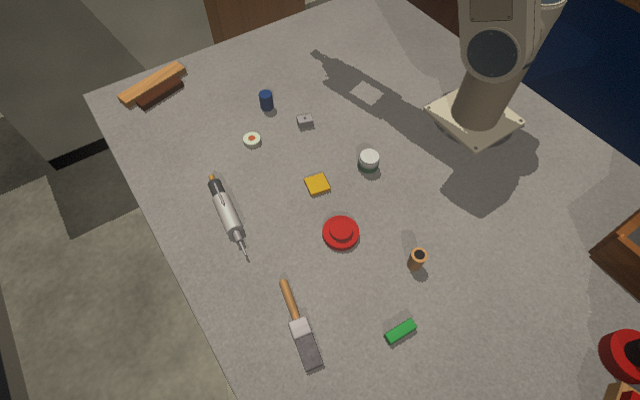

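View pics/top0.png

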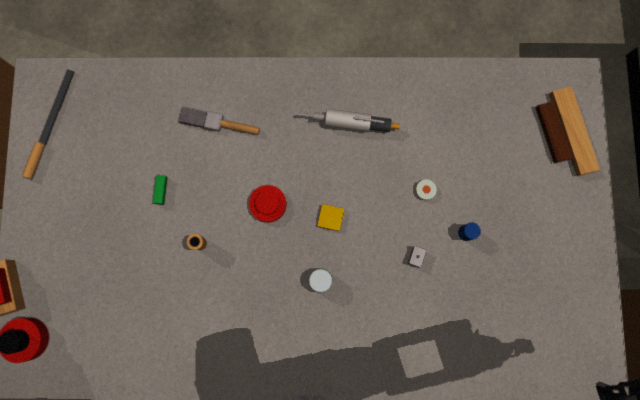

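The scene view shows all parts. In the top view: runner (160,190), flange (267,203), base (331,217), breaker (427,190), chill (417,257), feeder (470,231), sprue (195,241), tin (320,281).

```bash
python3 - <<'E'
import cv2,numpy as np
t=cv2.imread("pics/top0.png");s=cv2.imread("pics/scene0.png")
c=lambda im,x,y:cv2.resize(im[y-18:y+18,x-18:x+18],(198,198),interpolation=cv2.INTER_NEAREST)
r1=[c(t,417,257),c(t,427,190),c(t,195,241),c(t,470,231)]
r2=[c(s,305,121),c(s,252,139),c(s,418,259),c(s,266,100)]
cv2.imwrite("pics/m.png",np.vstack([np.hstack(r1),np.hstack(r2)]))
E
```

```text
(no output)
```

View pics/m.png

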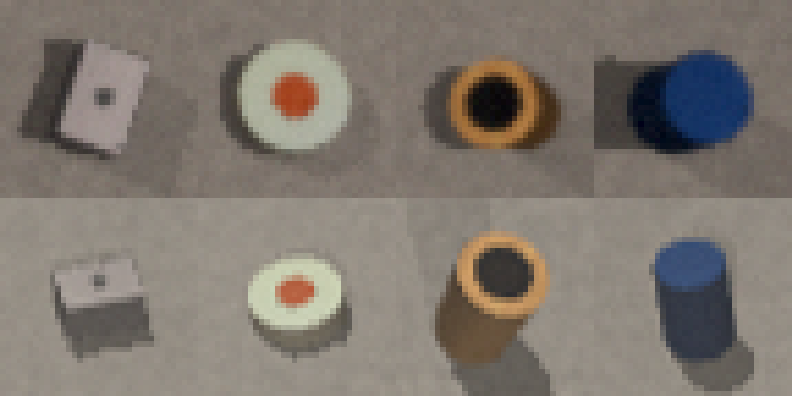

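```bash
cat > h.py <<'E'
import cv2,numpy as np
from workcell import arm, eyes, telemetry
from scipy.optimize import minimize
from scipy.spatial.transform import Rotation as R
def proj(P,k):
    f=200/np.tan(np.radians(k["fovy"]/2))
    K=np.array([[f,0,k["cx"]],[0,f,k["cy"]],[0,0,1]])
    return cv2.projectPoints(np.float64(P),k["rvec"],k["tvec"],K,k["D"])[0][:,0]
def ray(px,k,z):
    f=200/np.tan(np.radians(k["fovy"]/2)); K=np.array([[f,0,k["cx"]],[0,f,k["cy"]],[0,0,1]])
    u=cv2.undistortPoints(np.float64([[px]]),K,k["D"])[0,0]
    M=cv2.Rodrigues(k["rvec"])[0]; c=-M.T@k["tvec"]; d=M.T@[u[0],u[1],1]
    return (c+d*(z-c[2])/d[2])[:2]
def circ(r,z): a=np.linspace(0,2*np.pi,48,endpoint=False); return np.c_[r*np.cos(a),r*np.sin(a),a*0+z]
def rect(a,b,z): return np.array([[sx*a/2,sy*b/2,z] for sx in(1,-1) for sy in(1,-1)],float)
V=np.vstack
def fit(mask,k,pts,x0):
    """silhouette fit x,y,yaw"""
    yy,xx=np.where(mask); a,b=max(yy.min()-8,0),max(xx.min()-8,0); m=mask[a:yy.max()+8,b:xx.max()+8].astype(float); S=8
    def cost(p):
        c,s=np.cos(p[2]*.05),np.sin(p[2]*.05)
        q=proj(np.c_[pts[:,0]*c-pts[:,1]*s+p[0],pts[:,0]*s+pts[:,1]*c+p[1],pts[:,2]],k)-[b,a]
        im=np.zeros((m.shape[0]*S,m.shape[1]*S),np.uint8)
        cv2.fillConvexPoly(im,cv2.convexHull(np.int32(np.round((q+.5)*S*16))),255,shift=4)
        r=cv2.resize(im,m.shape[::-1],interpolation=cv2.INTER_AREA)/255.
        return np.abs(r-m).sum()
    best=None
    for y in x0[2]:
        x=np.array([x0[0],x0[1],y/.05])
        o=minimize(cost,x,method="Nelder-Mead",options=dict(initial_simplex=V([x,x+[6,0,0],x+[0,6,0],x+[0,0,4]]),maxiter=200))
        if best is None or o.fun<best.fun: best=o
    return best.x*[1,1,.05],best.fun,m.sum()
def comp(mask,seed):
    m=cv2.morphologyEx(mask.astype(np.uint8),cv2.MORPH_CLOSE,np.ones((3,3)))
    n,l,st,ce=cv2.connectedComponentsWithStats(m)
    i=min((i for i in range(1,n) if st[i,4]>30),key=lambda i:np.hypot(*(ce[i]-seed)))
    cs,_=cv2.findContours((l==i).astype(np.uint8),cv2.RETR_EXTERNAL,cv2.CHAIN_APPROX_NONE)
    o=np.zeros_like(m);cv2.drawContours(o,cs,-1,1,-1);return o>0
def hsv(im): return [c.astype(int) for c in cv2.split(cv2.cvtColor(im,cv2.COLOR_BGR2HSV))]
E
cat > find.py <<'E'
from h import *
ya=np.arange(0,np.pi,.4)
full={"flange":(V([circ(45,0),circ(45,18),circ(28,30)]),[0],[(267,203),(341,233)]),
"base":(V([rect(56,56,0),rect(56,56,14)]),ya[:4],[(331,217),(318,184)]),
"runner":(V([rect(70,24,0),rect(70,24,22)]),ya,[(160,190),(400,332)]),
"feeder":(V([circ(20,0),circ(20,55)]),[0],[(470,231),(266,100)]),
"sprue":(V([circ(16,0),circ(19,60)]),[0],[(195,241),(418,259)]),
"chill":(rect(30,44,26),ya,[(417,257),(305,120)]),
"breaker":(circ(25,15),[0],[(427,190),(252,139)])}
for j,n in enumerate(("top","scene")):
    im=cv2.imread(f"pics/{n}0.png");k=eyes.get_calibration(n);h,s,v=hsv(im)
    M={"flange":((h<6)|(h>174))&(s>150),"base":(h>18)&(h<30)&(s>150),"runner":(h>45)&(h<80)&(s>110),
       "feeder":(h>105)&(h<125)&(s>90),"sprue":(h>8)&(h<20)&(s>105),"chill":v>(148 if j==0 else 163),"breaker":(v>170)|((h<15)&(s>150)&(v>120))}
    for o,(p,y,seed) in full.items():
        m=comp(M[o],seed[j]); x0=ray(seed[j],k,10)
        r,f,a=fit(m,k,p,(*x0,y)); print(n,o,r.round(2),"err %.0f of %.0f"%(f,a))
E
python3 find.py
```

```text
top flange [5.6905e+02 1.0110e+02 1.1000e-01] err 36 of 1102
top base [534.87 -51.54   1.35] err 26 of 545
top runner [ 6.0414e+02  3.6214e+02 -5.0000e-02] err 60 of 320
top feeder [ 4.9706e+02 -3.7886e+02  4.0000e-02] err 52 of 295
top sprue [4.7327e+02 2.6338e+02 4.7000e-01] err 19 of 260
top chill [ 439.17 -256.06    1.21] err 54 of 187
top breaker [ 6.0265e+02 -2.8448e+02 -1.7000e-01] err 61 of 270
scene flange [5.663e+02 9.518e+01 4.300e-01] err 121 of 949
scene base [535.82 -55.38   1.29] err 73 of 378
scene runner [ 6.0178e+02  3.5968e+02 -3.0000e-02] err 98 of 357
scene feeder [ 5.0231e+02 -3.7660e+02 -1.1000e-01] err 116 of 92
scene sprue [ 4.7332e+02  2.5990e+02 -3.3000e-01] err 128 of 242
scene chill [ 447.97 -266.69    2.95] err 81 of 34
scene breaker [ 6.0529e+02 -2.8538e+02  1.4000e-01] err 13 of 177
```

```bash
cat > ov.py <<'E'
import re,sys
exec(open("find.py").read().split("for j,n")[0])
im=cv2.imread("pics/top0.png");k=eyes.get_calibration("top");h,s,v=hsv(im)
np.set_printoptions(linewidth=250)
print(h[186,148:172],s[186,148:172],v[186,148:172]);print(v[257,403:431]);print(s[257,403:431]);print(v[190,410:444],s[190,410:444]);print(h[231,455:485],s[231,455:485],v[231,455:485])
E
python3 ov.py
```

```text
[14 13 11 16 13 19 58 65 66 66 65 67 66 66 67 66 68 62 48 20 13  9 13 18] [ 38  39  32  35  37  38  94 184 212 211 203 204 212 196 205 214 233 158  57  39  42  36  36  40] [126 125 127 123 123  95  81 108 118 121 122 124 119 120 107  99  70  55  76  99 109 113 113 108]
[121  89  66  66  67  70  53  59 130 152 154 152 151 115  77  83 127 160 162 161 158 106 116 118 116 113 113 119]
[36 40 31 27 38 36 24 13 29 20 26 25 25 22 20 22 22 26 25 24 23 36 35 39 33 36 34 41]
[125 127 127  81  72  70 121 169 179 176 176 173 156 162 162 163 164 163 156 161 162 174 178 176 177 176 153 122 121 115 121 126 131 133] [ 37  28  34  38  39  58  51  30  33  28  26  29  90 179 209 211 205 208 217 190 127  28  26  23  23  23  22  33  40  42  36  38  39  35]
[ 10  13   9 108 111 108 107 110 108 108 109 107 108 110 108 108 108 108 108 109 110 108 108 108 108 114  18  18  19  14] [ 45  35  28  98 191 255 246 246 174 210 194 205 198 202 202 198 209 203 206 194 199 208 204 209 188  95  27  32  34  39] [ 68  66  64  39  28  29  27  27  38  62  96  97  98  96  97  99  99  99  98 100 104  98 100 100  99  99 114 120 121 125]
```

```bash
sed -i 's/148 if j==0 else 163/138 if j==0 else 160/; s/(s>110)/(s>80)/; s/(v>170)|/(v>150)|/; s/"feeder":(h>105)&(h<125)&(s>90)/"feeder":(h>100)\&(h<130)\&(s>(70 if j==0 else 45))/' find.py
cat >> find.py <<'E'
        c,s_=np.cos(r[2]),np.sin(r[2]); q=proj(np.c_[p[:,0]*c-p[:,1]*s_+r[0],p[:,0]*s_+p[:,1]*c+r[1],p[:,2]],k)
        cx,cy=seed[j]; t=cv2.resize(im[cy-25:cy+25,cx-25:cx+25],(200,200),interpolation=cv2.INTER_NEAREST)
        cs,_=cv2.findContours(cv2.resize(m[cy-25:cy+25,cx-25:cx+25].astype(np.uint8),(200,200),interpolation=cv2.INTER_NEAREST),0,1); cv2.drawContours(t,cs,-1,(255,0,255),1)
        cv2.polylines(t,[cv2.convexHull(np.int32((q+.5-[cx-25,cy-25])*4))],True,(0,255,255),1); globals().setdefault("T",{})[n,o]=t
for n in("top","scene"):
    w=[T[n,o] for o in full]+[np.zeros((200,200,3),np.uint8)]; cv2.imwrite(f"pics/ov_{n}.png",V([np.hstack(w[:4]),np.hstack(w[4:])]))
E
python3 find.py
```

```text
top flange [5.6905e+02 1.0110e+02 1.1000e-01] err 36 of 1102
top base [534.87 -51.54   1.35] err 26 of 545
top runner [602.88 362.22   3.09] err 43 of 337
top feeder [ 4.9791e+02 -3.7988e+02  3.0000e-02] err 41 of 307
top sprue [4.7327e+02 2.6338e+02 4.7000e-01] err 19 of 260
top chill [ 439.71 -256.1     1.24] err 37 of 204
top breaker [ 6.0272e+02 -2.8433e+02  1.7000e-01] err 26 of 307
scene flange [5.663e+02 9.518e+01 4.300e-01] err 121 of 949
scene base [535.82 -55.38   1.29] err 73 of 378
scene runner [602.62 360.07   3.1 ] err 68 of 390
scene feeder [ 499.36 -383.05   -0.54] err 47 of 241
scene sprue [ 4.7332e+02  2.5990e+02 -3.3000e-01] err 128 of 242
scene chill [ 442.8  -257.31    1.28] err 35 of 80
scene breaker [ 603.88 -283.62    0.  ] err 54 of 54
```

View pics/ov_top.png

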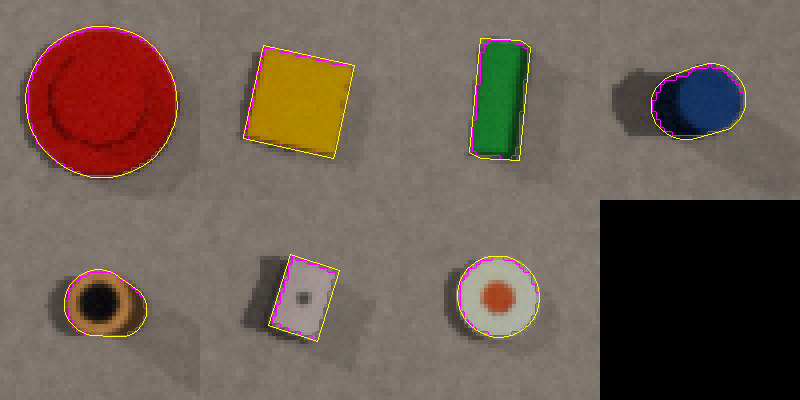

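View pics/ov_scene.png

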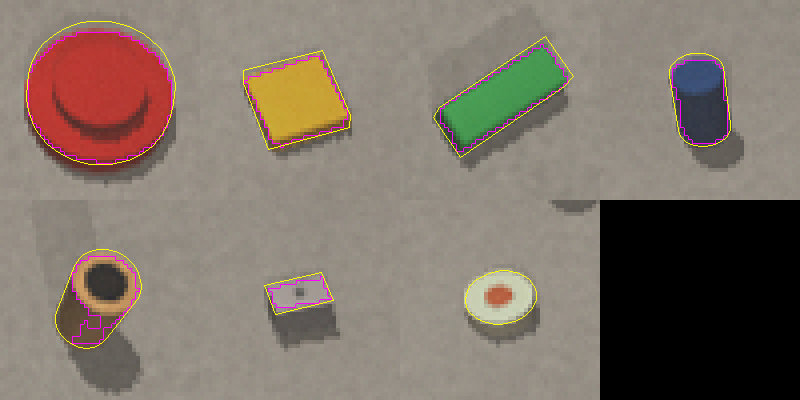

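The top-view outlines fit all seven parts tightly. The scene-view fits of the flange and sprue are looser because their masks are poor, so I'll use the top-view poses. Next I need a calculator for moves in tool axes.

```bash
cat > t.py <<'E'
import sys,numpy as np
from workcell import arm, eyes, telemetry
from scipy.spatial.transform import Rotation as R
x,y,z,psi=map(float,sys.argv[1:5]); s=telemetry.observe(); R0=R.from_quat(s["orientation"])
Rt=R.from_euler("z",psi)*R.from_euler("x",np.pi); d=np.array([x,y,z])-s["eef_pos"]
rv=(R0.inv()*Rt).as_rotvec()
print("d",R0.inv().apply(d).round(1),"rv",rv.round(3),"rows>=%.1f"%max(np.linalg.norm(d)/62.5,np.linalg.norm(rv)/.188),"q",np.round(s["qpos"],2),"t",s["time_s"])
E
python3 t.py 602.9 362.2 120 3.09
python3 nudge.py '343 -388 67 0 0 -1.38 60;686.6 -776.6 132 0 0 -2.767 60;686.6 -776.6 132 0 0 -2.767 60;686.6 -776.6 132 0 0 -2.767 60;686.6 -776.6 132 0 0 -2.767 60;686.6 -776.6 132 0 0 -2.767 60;686.6 -776.6 132 0 0 -2.767 60;686.6 -776.6 132 0 0 -2.767 60;686.6 -776.6 132 0 0 -2.767 60;686.6 -776.6 132 0 0 -2.767 60;686.6 -776.6 132 0 0 -2.767 60;686.6 -776.6 132 0 0 -2.767 60;686.6 -776.6 132 0 0 -2.767 60;686.6 -776.6 132 0 0 -2.767 60;686.6 -776.6 132 0 0 -2.767 60;686.6 -776.6 132 0 0 -2.767 60;686.6 -776.6 132 0 0 -2.767 60;686.6 -776.6 132 0 0 -2.767 60;686.6 -776.6 132 0 0 -2.767 60;686.6 -776.6 132 0 0 -2.767 60' 40; python3 t.py 602.9 362.2 25 3.09
```

```text
time_s: 2.6
eef_pos: [602.7, 360.2, 121.3]
orientation: [0.026, 1.0, -0.0, -0.0]
ft_force: [0.8, 0.0, -0.6]
width: 60.1
grasp_force: 0.0
d [-0.2  2.1 96.3] rv [-0.001 -0.001 -0.001] rows>=1.5 q [ 0.52  0.68  1.52 -0.    0.94 -1.  ] t 2.6
```

```bash
python3 nudge.py '0 2 40 0 0 0 60;0 2 75 0 0 0 60;0 2 96 0 0 0 60;0 2 96 0 0 0 60;0 2 96 0 0 0 20;0 2 96 0 0 0 20;0 2 96 0 0 0 20;0 2 96 0 0 0 20;0 2 96 0 0 0 20;0 2 96 0 0 0 20' 40; python3 t.py 550.0 16.5 100 1.3505
```

```text
time_s: 3.85
eef_pos: [604.2, 364.2, 27.2]
orientation: [0.026, 1.0, 0.001, 0.001]
ft_force: [0.4, -0.3, 7.1]
width: 23.0
grasp_force: 40.8
d [  36.  -349.9  -73.5] rv [0.003 0.    1.739] rows>=9.3 q [ 0.53  0.81  1.52 -0.    0.8  -0.99] t 3.85
```

```bash
python3 nudge.py '0 0 -60 0 0 0 20;10 -90 -73 0 0 0.4 20;20 -180 -73 0 0 0.8 20;36 -350 -73 0 0 1.739 20;36 -350 -73 0 0 1.739 20;36 -350 -73 0 0 1.739 20;36 -350 -73 0 0 1.739 20;36 -350 -73 0 0 1.739 20;36 -350 -73 0 0 1.739 20;36 -350 -73 0 0 1.739 20;36 -350 -73 0 0 1.739 20;36 -350 -73 0 0 1.739 20;36 -350 -73 0 0 1.739 20;36 -350 -73 0 0 1.739 20'; python3 t.py 550.0 16.5 28 1.3505
```

```text
time_s: 5.6
eef_pos: [549.1, 16.0, 98.4]
orientation: [0.78, 0.625, 0.0, 0.0]
ft_force: [0.1, 0.3, -1.0]
width: 23.0
grasp_force: 39.9
d [ 0.7  0.7 70.4] rv [ 0.    -0.     0.001] rows>=1.1 q [ 0.01  0.54  1.89 -0.    0.71  0.23] t 5.6
```

```bash
python3 nudge.py '0 0.5 35 0 0 0 20;0 0.5 60 0 0 0 20;0 0.5 70 0 0 0 20;0 0.5 70 0 0 0 20;0 0.5 70 0 0 0 20;0 0.5 70 0 0 0 50;0 0.5 70 0 0 0 50;0 0.5 70 0 0 0 50;0 0.5 70 0 0 0 50;0 0.5 30 0 0 0 70;0 0.5 -30 0 0 0 70;0 0.5 -50 0 0 0 70;0 0.5 -50 0 0 0 70'; python3 t.py 439.7 -256.1 120 1.24
```

```text
time_s: 7.22
eef_pos: [550.7, 15.8, 150.1]
orientation: [0.78, 0.625, 0.002, 0.001]
ft_force: [-0.4, 0.8, -0.1]
width: 70.0
grasp_force: 0.0
d [-289.6  -49.1   29.7] rv [ 0.004 -0.001  0.111] rows>=4.7 q [0.01 0.46 1.87 0.   0.81 0.23] t 7.225
```

```bash
python3 nudge.py '-145 -25 15 0 0 0.05 70;-289.6 -49 30 0 0 0.111 70;-289.6 -49 30 0 0 0.111 70;-289.6 -49 30 0 0 0.111 70;-289.6 -49 30 0 0 0.111 70;-289.6 -49 30 0 0 0.111 70;-289.6 -49 30 0 0 0.111 70;-289.6 -49 30 0 0 0.111 70;-289.6 -49 30 0 0 0.111 70'; python3 t.py 439.7 -256.1 28 1.24; cat > chk.py <<'E'
import sys
from h import *
n=sys.argv[1];im=eyes.capture("top");cv2.imwrite(f"pics/{n}.png",im);k=eyes.get_calibration("top");h,s,v=hsv(im)
m=comp((h>45)&(h<80)&(s>80),proj([[550,16.5,15]],k)[0])
r,f,a=fit(m,k,V([rect(70,24,0),rect(70,24,22)]),(550,16.5,[1.35]));print("runner",r.round(3),f,a)
F=np.array([569.05,101.1]);u=np.array([.2187,.9758]);d=r[:2]-F;print("along",d@u,"side",d@[u[1],-u[0]])
c=proj([[555,60,0]],k)[0].astype(int);cv2.imwrite(f"pics/{n}c.png",cv2.resize(im[c[1]-70:c[1]+70,c[0]-95:c[0]+95],None,fx=4,fy=4))
E
python3 chk.py a
```

```text
time_s: 8.35
eef_pos: [438.9, -255.1, 118.2]
orientation: [0.813, 0.582, -0.0, -0.0]
ft_force: [0.4, 0.9, 1.0]
width: 69.8
grasp_force: 0.0
d [-0.7  1.  90.2] rv [-0.    -0.     0.002] rows>=1.4 q [-0.55  0.46  1.97  0.    0.71 -0.22] t 8.35
runner [550.318  19.4     1.346] 25.35686274509804 309.0
along -83.81997811368583 side -0.41067964504185217
```

View pics/ac.png

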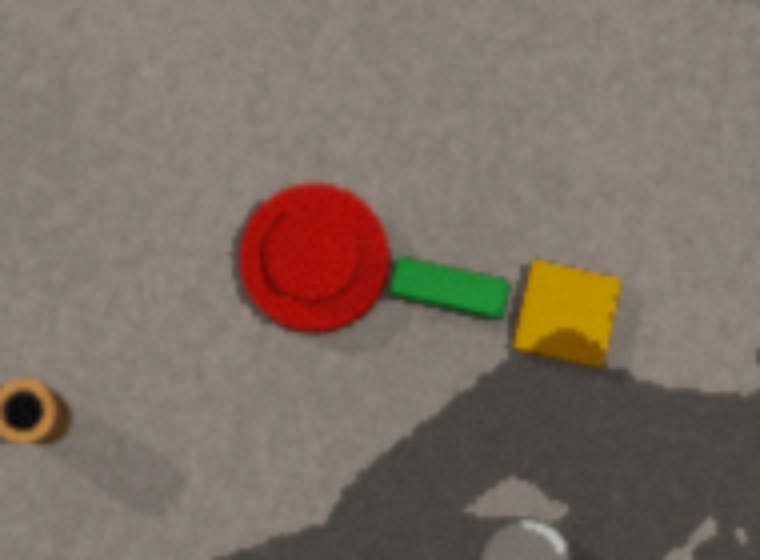

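Runner lies in line between the flange (picture 315,258) and the base (567,312), about 3 mm nearer the flange, well within limits. Next is the chill.

```bash
python3 nudge.py '-0.7 1 45 0 0 0 70;-0.7 1 75 0 0 0 70;-0.7 1 90 0 0 0 70;-0.7 1 90 0 0 0 70;-0.7 1 90 0 0 0 35;-0.7 1 90 0 0 0 35;-0.7 1 90 0 0 0 35;-0.7 1 90 0 0 0 35;-0.7 1 90 0 0 0 35;-0.7 1 90 0 0 0 35;-0.7 1 40 0 0 0 35;-0.7 1 -20 0 0 0 35;-0.7 1 -20 0 0 0 35' 60; python3 t.py 583.5 165.5 110 1.3505
```

```text
time_s: 10.02
eef_pos: [441.9, -258.7, 142.9]
orientation: [0.814, 0.581, 0.002, 0.004]
ft_force: [0.5, 0.3, -2.4]
width: 42.6
grasp_force: 63.2
d [447.3  -4.2  31.9] rv [ 0.009  0.003 -0.111] rows>=7.2 q [-0.55  0.42  1.96 -0.    0.75 -0.22] t 10.025
```

```bash
python3 nudge.py '220 -2 10 0 0 -0.05 35;447 -4 30 0 0 -0.111 35;447 -4 30 0 0 -0.111 35;447 -4 30 0 0 -0.111 35;447 -4 30 0 0 -0.111 35;447 -4 30 0 0 -0.111 35;447 -4 30 0 0 -0.111 35;447 -4 30 0 0 -0.111 35;447 -4 30 0 0 -0.111 35;447 -4 30 0 0 -0.111 35;447 -4 30 0 0 -0.111 35;447 -4 30 0 0 -0.111 35;447 -4 30 0 0 -0.111 35'; python3 t.py 583.7 166.5 28 1.3505
```

```text
time_s: 11.65
eef_pos: [580.9, 166.4, 108.5]
orientation: [0.781, 0.625, 0.0, 0.0]
ft_force: [0.9, 0.2, -3.5]
width: 42.4
grasp_force: 63.1
d [ 0.7  2.7 80.5] rv [ 0. -0. -0.] rows>=1.3 q [ 0.26  0.59  1.76 -0.    0.8   0.48] t 11.65
```

```bash
python3 nudge.py '0 2.5 40 0 0 0 35;0 2.5 65 0 0 0 35;0 2.5 80 0 0 0 35;0 2.5 80 0 0 0 35;0 2.5 80 0 0 0 35;0 2.5 80 0 0 0 65;0 2.5 80 0 0 0 65;0 2.5 80 0 0 0 65;0 2.5 80 0 0 0 65;0 2.5 40 0 0 0 80;0 2.5 -20 0 0 0 80;0 2.5 -40 0 0 0 80;0 2.5 -40 0 0 0 80'; python3 t.py 602.7 -284.4 120 1.3505
```

```text
time_s: 13.28
eef_pos: [584.0, 166.6, 149.7]
orientation: [0.78, 0.625, 0.001, 0.001]
ft_force: [-0.3, 0.4, -1.2]
width: 79.8
grasp_force: 0.0
d [-436.1  116.6   29.4] rv [ 0.003 -0.001  0.   ] rows>=7.2 q [0.26 0.53 1.74 0.   0.87 0.48] t 13.275
```

```bash
python3 nudge.py '-218 58 15 0 0 0 80;-436 116.6 30 0 0 0 80;-436 116.6 30 0 0 0 80;-436 116.6 30 0 0 0 80;-436 116.6 30 0 0 0 80;-436 116.6 30 0 0 0 80;-436 116.6 30 0 0 0 80;-436 116.6 30 0 0 0 80;-436 116.6 30 0 0 0 80;-436 116.6 30 0 0 0 80;-436 116.6 30 0 0 0 80;-436 116.6 30 0 0 0 80;-436 116.6 30 0 0 0 80'; python3 t.py 602.7 -284.4 26 1.3505
cat >> chk.py <<'E'
m=comp(v>138,proj([[583,165,26]],k)[0]);r,f,a=fit(m,k,rect(30,44,26),(583,165,[1.35]));d=r[:2]-F
print("chill",r.round(3),f,a,"along",d@u,"side",d@[u[1],-u[0]])
E
python3 chk.py b
```

```text
time_s: 14.9
eef_pos: [602.1, -284.0, 118.6]
orientation: [0.78, 0.626, 0.0, 0.0]
ft_force: [0.1, -0.0, 0.8]
width: 79.8
grasp_force: 0.0
d [-0.3  0.7 92.6] rv [0.    0.    0.001] rows>=1.5 q [-0.46  0.64  1.61  0.    0.89 -0.24] t 14.9
runner [550.307  19.283   1.354] 23.407843137254904 313.0
along -83.9356627117649 side -0.39567694537094666
chill [625.418 160.651   1.32 ] 11477.686274509804 11707.0 along 70.43782058902389 side 41.980244780929205
```

View pics/bc.png

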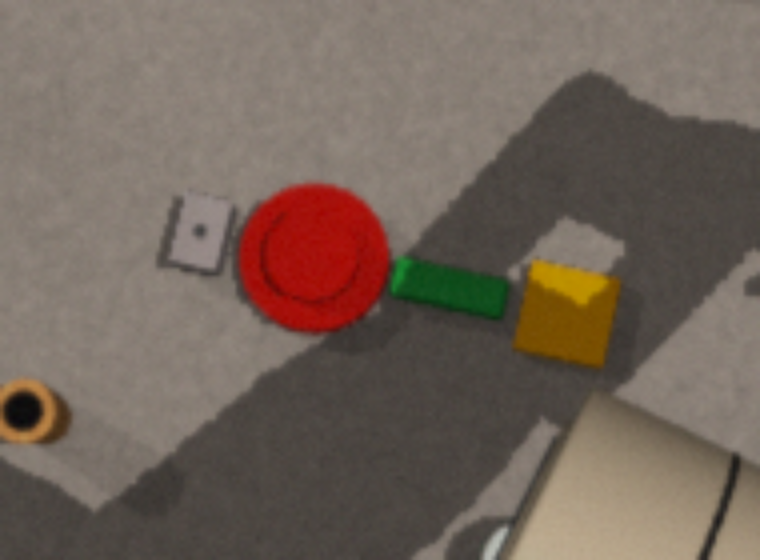

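The chill sits squarely against the flange: its dot is at (200,231) and the flange centre at (314,258), which puts them about 67 mm apart. The chill fit failed only because its mask leaked into the background. Next is the breaker.

```bash
python3 nudge.py '-0.3 0.7 45 0 0 0 80;-0.3 0.7 75 0 0 0 80;-0.3 0.7 88.6 0 0 0 80;-0.3 0.7 88.6 0 0 0 80;-0.3 0.7 88.6 0 0 0 40;-0.3 0.7 88.6 0 0 0 40;-0.3 0.7 88.6 0 0 0 40;-0.3 0.7 88.6 0 0 0 40;-0.3 0.7 88.6 0 0 0 40;-0.3 0.7 88.6 0 0 0 40' 30;python3 t.py 569 100.1 130 1.3505
```

```text
time_s: 16.2
eef_pos: [603.4, -285.4, 31.6]
orientation: [0.78, 0.625, 0.001, 0.001]
ft_force: [-1.2, 1.5, 6.0]
width: 47.4
grasp_force: 30.1
d [ 368.7 -117.5  -98.9] rv [0.002 0.001 0.   ] rows>=6.4 q [-0.46  0.77  1.62  0.    0.75 -0.24] t 16.2
```

```bash
python3 nudge.py '0 0 -60 0 0 0 40;100 -30 -99 0 0 0 40;368.5 -117.5 -99 0 0 0 40;368.5 -117.5 -99 0 0 0 40;368.5 -117.5 -99 0 0 0 40;368.5 -117.5 -99 0 0 0 40;368.5 -117.5 -99 0 0 0 40;368.5 -117.5 -99 0 0 0 40;368.5 -117.5 -99 0 0 0 40;368.5 -117.5 -99 0 0 0 40;368.5 -117.5 -99 0 0 0 40;368.5 -117.5 -99 0 0 0 40;368.5 -117.5 -99 0 0 0 40;368.5 -117.5 -99 0 0 0 40';python3 t.py 568.8 99.8 63 1.3505; python3 - <<'E'
from h import *
cv2.imwrite("pics/s1.png",cv2.resize(eyes.capture("scene")[150:290,250:450],None,fx=4,fy=4))
E
```

```text
time_s: 17.95
eef_pos: [568.2, 100.0, 128.7]
orientation: [0.781, 0.625, -0.0, -0.0]
ft_force: [0.2, -0.1, 0.1]
width: 47.5
grasp_force: 31.0
d [-0.1  0.6 65.7] rv [-0.  0. -0.] rows>=1.1 q [ 0.15  0.52  1.81 -0.    0.8   0.37] t 17.95
```

View pics/s1.png

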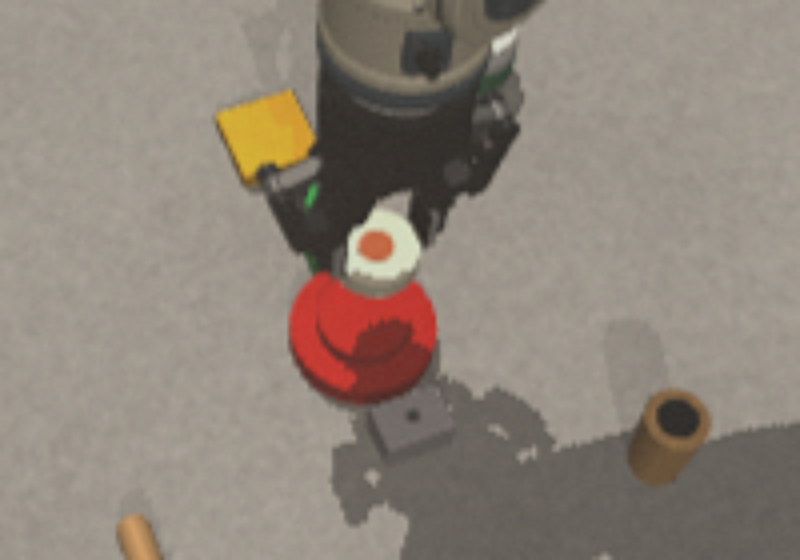

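The disc (378,245) is held level between the fingers above the hub. Lowering it.

```bash
python3 nudge.py '0 0.3 35 0 0 0 40;0 0.3 55 0 0 0 40;0 0.3 62 0 0 0 40;0 0.3 66 0 0 0 40;0 0.3 66 0 0 0 40'; python3 t.py 568.8 99.8 62 1.3505
```

```text
time_s: 18.62
eef_pos: [568.8, 100.3, 63.0]
orientation: [0.78, 0.625, 0.0, 0.0]
ft_force: [-0.3, -0.7, -0.7]
width: 47.4
grasp_force: 31.1
d [-0.5  0.1  1. ] rv [ 0. -0.  0.] rows>=0.0 q [0.15 0.63 1.83 0.   0.68 0.37] t 18.625
```

```bash
python3 nudge.py '0 0 1.3 0 0 0 40;0 0 1.3 0 0 0 40;0 0 1.3 0 0 0 75;0 0 1.3 0 0 0 75;0 0 1.3 0 0 0 75;0 0 1.3 0 0 0 75;0 0 -40 0 0 0 80;0 0 -90 0 0 0 80;0 0 -100 0 0 0 80;0 0 -100 0 0 0 80;0 0 -100 0 0 0 80'; python3 t.py 497.9 -379.9 150 1.3505
```

```text
time_s: 20.0
eef_pos: [567.5, 100.1, 161.3]
orientation: [0.78, 0.625, -0.001, -0.001]
ft_force: [-0.1, -0.2, -1.0]
width: 79.9
grasp_force: 0.0
d [-483.6   36.8   11.6] rv [-0.002  0.001  0.   ] rows>=7.8 q [0.15 0.47 1.8  0.   0.87 0.37] t 20.0
```

```bash
python3 nudge.py '-240 18 0 0 0 0 70;-484 36.8 11 0 0 0 70;-484 36.8 11 0 0 0 70;-484 36.8 11 0 0 0 70;-484 36.8 11 0 0 0 70;-484 36.8 11 0 0 0 70;-484 36.8 11 0 0 0 70;-484 36.8 11 0 0 0 70;-484 36.8 11 0 0 0 70;-484 36.8 11 0 0 0 70;-484 36.8 11 0 0 0 70;-484 36.8 11 0 0 0 70;-484 36.8 11 0 0 0 70;-484 36.8 11 0 0 0 70'; python3 t.py 497.9 -379.9 38 1.3505
cat > chk2.py <<'E'
import sys
from h import *
n=sys.argv[1];k=eyes.get_calibration("top");im=eyes.capture("top");cv2.imwrite(f"pics/{n}.png",im);h,s,v=hsv(im)
roi=np.zeros(v.shape,np.uint8);cv2.circle(roi,tuple(proj([[569,101,45]],k)[0].astype(int).tolist()),17,1,-1)
m=comp((roi>0)&(s<80),proj([[569,101,45]],k)[0]);r,f,a=fit(m,k,circ(25,45),(569,101,[0]));print("breaker",r.round(1),f,a)
c=proj([[555,60,0]],k)[0].astype(int);cv2.imwrite(f"pics/{n}c.png",cv2.resize(im[c[1]-70:c[1]+70,c[0]-95:c[0]+95],None,fx=4,fy=4))
E
python3 chk2.py c
```

```text
time_s: 21.75
eef_pos: [499.0, -379.8, 151.9]
orientation: [0.78, 0.625, 0.0, 0.0]
ft_force: [0.6, -0.6, 0.3]
width: 69.8
grasp_force: 0.0
d [ -0.3  -1.1 113.9] rv [0.    0.    0.001] rows>=1.8 q [-0.67  0.55  1.69  0.    0.9  -0.45] t 21.75
breaker [5.676e+02 1.015e+02 2.000e-01] 23.215686274509803 336.0
```

View pics/cc.png

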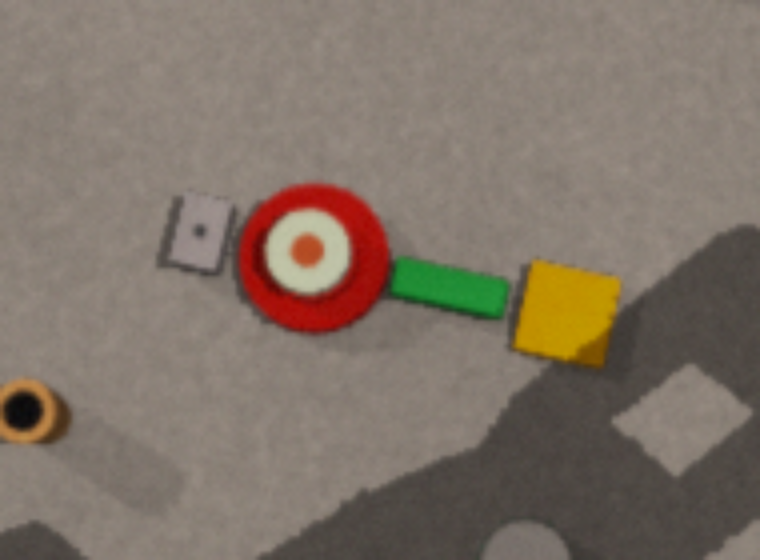

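The breaker's brown spot (307,250) is centred on the hub within 1.5 mm by the fit. Taking the feeder.

```bash
python3 nudge.py '-0.3 -1 45 0 0 0 70;-0.3 -1 90 0 0 0 70;-0.3 -1 113.6 0 0 0 70;-0.3 -1 113.6 0 0 0 70;-0.3 -1 113.6 0 0 0 70;-0.3 -1 113.6 0 0 0 30;-0.3 -1 113.6 0 0 0 30;-0.3 -1 113.6 0 0 0 30;-0.3 -1 113.6 0 0 0 30;-0.3 -1 113.6 0 0 0 30;-0.3 -1 113.6 0 0 0 30;-0.3 -1 113.6 0 0 0 30' 35;python3 t.py 568 100 150 1.3505
```

```text
time_s: 23.3
eef_pos: [498.4, -380.8, 39.6]
orientation: [0.78, 0.625, 0.0, 0.001]
ft_force: [-1.7, 0.2, 7.3]
width: 39.2
grasp_force: 34.9
d [ 484.3  -36.8 -111. ] rv [0.002 0.001 0.   ] rows>=8.0 q [-0.67  0.72  1.72 -0.    0.71 -0.45] t 23.3
```

```bash
python3 nudge.py '0 0 -60 0 0 0 30;0 0 -111 0 0 0 30;484.3 -36.8 -111 0 0 0 30;484.3 -36.8 -111 0 0 0 30;484.3 -36.8 -111 0 0 0 30;484.3 -36.8 -111 0 0 0 30;484.3 -36.8 -111 0 0 0 30;484.3 -36.8 -111 0 0 0 30;484.3 -36.8 -111 0 0 0 30;484.3 -36.8 -111 0 0 0 30;484.3 -36.8 -111 0 0 0 30;484.3 -36.8 -111 0 0 0 30;484.3 -36.8 -111 0 0 0 30;484.3 -36.8 -111 0 0 0 30;484.3 -36.8 -111 0 0 0 30;484.3 -36.8 -111 0 0 0 30';python3 t.py 568 100 86 1.3505
```

```text
time_s: 25.3
eef_pos: [567.6, 100.0, 149.2]
orientation: [0.781, 0.625, 0.0, 0.0]
ft_force: [0.2, -0.1, -1.1]
width: 39.3
grasp_force: 35.7
d [ 0.1  0.4 63.2] rv [ 0. -0. -0.] rows>=1.0 q [0.15 0.49 1.81 0.   0.84 0.37] t 25.3
```

```bash
python3 nudge.py '0 0.2 30 0 0 0 30;0 0.2 50 0 0 0 30;0 0.2 60 0 0 0 30;0 0.2 63 0 0 0 30;0 0.2 63 0 0 0 30;0 0.2 64 0 0 0 30;0 0.2 64 0 0 0 30'; python3 t.py 568 100 84.6 1.3505
```

```text
time_s: 26.18
eef_pos: [568.0, 100.4, 85.6]
orientation: [0.78, 0.625, 0.0, 0.0]
ft_force: [0.2, 0.2, -0.3]
width: 38.9
grasp_force: 35.7
d [-0.4  0.1  1. ] rv [ 0.001 -0.     0.   ] rows>=0.0 q [0.15 0.59 1.83 0.   0.72 0.37] t 26.175
```

```bash
python3 nudge.py '0 0 0.6 0 0 0 30;0 0 1.2 0 0 0 30;0 0 1.2 0 0 0 30;0 0 1.2 0 0 0 45;0 0 1.2 0 0 0 60;0 0 1.2 0 0 0 70;0 0 1.2 0 0 0 70;0 0 -20 0 0 0 70;0 0 -70 0 0 0 70;0 0 -100 0 0 0 70;0 0 -100 0 0 0 70;0 0 -100 0 0 0 70'; python3 t.py 473.3 263.4 180 1.3505
```

```text
time_s: 27.68
eef_pos: [567.2, 100.3, 184.4]
orientation: [0.78, 0.625, -0.0, -0.0]
ft_force: [0.3, 0.0, -0.4]
width: 69.8
grasp_force: 0.0
d [ 138.7 -127.2    4.5] rv [-0.001  0.     0.   ] rows>=3.0 q [0.15 0.44 1.79 0.   0.91 0.37] t 27.675
```

```bash
python3 nudge.py '60 -60 0 0 0 0 70;138.7 -127 4 0 0 0 70;138.7 -127 4 0 0 0 70;138.7 -127 4 0 0 0 70;138.7 -127 4 0 0 0 70;138.7 -127 4 0 0 0 70;138.7 -127 4 0 0 0 70;138.7 -127 4 0 0 0 70'; python3 t.py 473.3 262.8 38 1.3505
python3 - <<'E'
from h import *
k=eyes.get_calibration("top");im=eyes.capture("top");h,s,v=hsv(im)
p=proj([[568,101,100]],k)[0]
m=comp((h>100)&(h<115)&(s>150)&(v>75),p);r,f,a=fit(m,k,circ(20,100),(568,101,[0]));print("feeder",r.round(1),f,a)
c=proj([[545,100,0]],k)[0].astype(int);cv2.imwrite("pics/d.png",cv2.resize(im[c[1]-70:c[1]+70,c[0]-95:c[0]+95],None,fx=4,fy=4))
E
```

```text
time_s: 28.68
eef_pos: [474.5, 262.7, 181.1]
orientation: [0.781, 0.625, 0.0, 0.0]
ft_force: [-0.9, -0.5, 0.5]
width: 69.9
grasp_force: 0.0
d [ -0.2  -1.2 143.1] rv [ 0.    -0.    -0.001] rows>=2.3 q [ 0.48  0.4   1.87 -0.    0.87  0.71] t 28.675
feeder [5.656e+02 1.014e+02 2.000e-01] 49.45882352941177 199.0
```

View pics/d.png

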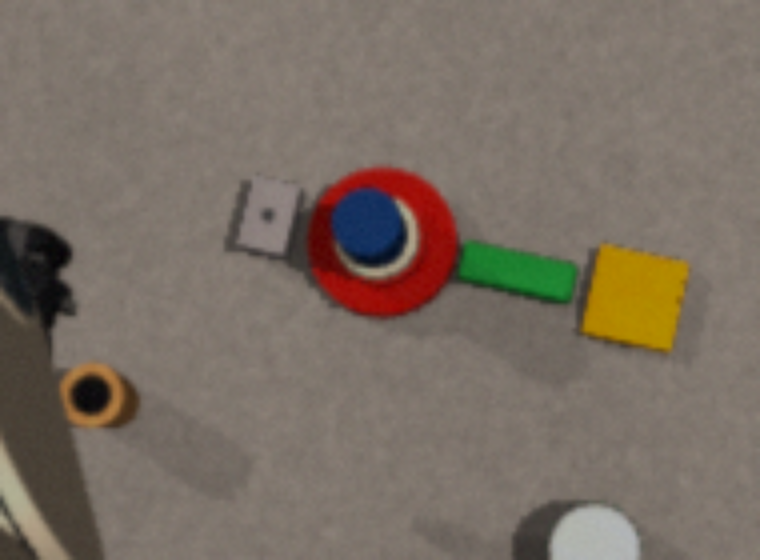

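The feeder (368,226) stands on the disc, about 2 mm off by the fit. Last part: the sprue pin.

```bash
python3 nudge.py '-0.2 -1.2 50 0 0 0 70;-0.2 -1.2 100 0 0 0 70;-0.2 -1.2 130 0 0 0 70;-0.2 -1.2 143 0 0 0 70;-0.2 -1.2 143 0 0 0 70;-0.2 -1.2 143 0 0 0 25;-0.2 -1.2 143 0 0 0 25;-0.2 -1.2 143 0 0 0 25;-0.2 -1.2 143 0 0 0 25;-0.2 -1.2 143 0 0 0 25;-0.2 -1.2 143 0 0 0 25;-0.2 -1.2 143 0 0 0 25' 30;python3 t.py 534.9 -52.5 180 1.3505
```

```text
time_s: 30.22
eef_pos: [473.8, 264.0, 39.5]
orientation: [0.78, 0.625, 0.001, 0.0]
ft_force: [-0.5, -1.1, 6.1]
width: 36.3
grasp_force: 29.2
d [-295.3  129.  -140.7] rv [ 0.002 -0.002  0.   ] rows>=5.6 q [ 0.49  0.64  1.91 -0.    0.59  0.71] t 30.225
```

```bash
python3 nudge.py '0 0 -60 0 0 0 25;0 0 -120 0 0 0 25;0 0 -140 0 0 0 25;-295 129 -140 0 0 0 25;-295 129 -140 0 0 0 25;-295 129 -140 0 0 0 25;-295 129 -140 0 0 0 25;-295 129 -140 0 0 0 25;-295 129 -140 0 0 0 25;-295 129 -140 0 0 0 25;-295 129 -140 0 0 0 25;-295 129 -140 0 0 0 25;-295 129 -140 0 0 0 25;-295 129 -140 0 0 0 25';python3 t.py 534.9 -52.5 55 1.3505
```

```text
time_s: 31.98
eef_pos: [534.3, -52.0, 178.1]
orientation: [0.78, 0.626, -0.0, -0.0]
ft_force: [-0.5, 0.7, -0.4]
width: 36.1
grasp_force: 30.5
d [ -0.4   0.7 123.1] rv [-0.    -0.     0.001] rows>=2.0 q [-0.12  0.4   1.88  0.    0.86  0.1 ] t 31.975
```

```bash
python3 nudge.py '-0.4 0.5 50 0 0 0 25;-0.4 0.5 95 0 0 0 25;-0.4 0.5 115 0 0 0 25;-0.4 0.5 122 0 0 0 25;-0.4 0.5 123 0 0 0 25;-0.4 0.5 123 0 0 0 25;-0.4 0.5 123 0 0 0 25'; python3 t.py 534.9 -52.5 53.5 1.3505
```

```text
time_s: 32.85
eef_pos: [535.4, -53.1, 56.1]
orientation: [0.78, 0.625, 0.001, 0.001]
ft_force: [-0.3, 1.0, -1.5]
width: 35.5
grasp_force: 30.5
d [ 0.5 -0.6  2.6] rv [ 0.002 -0.     0.   ] rows>=0.0 q [-0.12  0.61  1.92  0.    0.61  0.1 ] t 32.85
```

```bash
python3 nudge.py '0.4 -0.4 1.3 0 0 0 25;0.4 -0.4 2.6 0 0 0 25;0.4 -0.4 2.6 0 0 0 25'; python3 - <<'E'
from h import *
cv2.imwrite("pics/s2.png",cv2.resize(eyes.capture("scene")[110:250,230:430],None,fx=4,fy=4))
E
```

```text
time_s: 33.22
eef_pos: [534.9, -52.6, 53.5]
orientation: [0.78, 0.625, 0.0, 0.0]
ft_force: [-2.1, 0.8, 9.6]
width: 35.9
grasp_force: 30.3
```

View pics/s2.png

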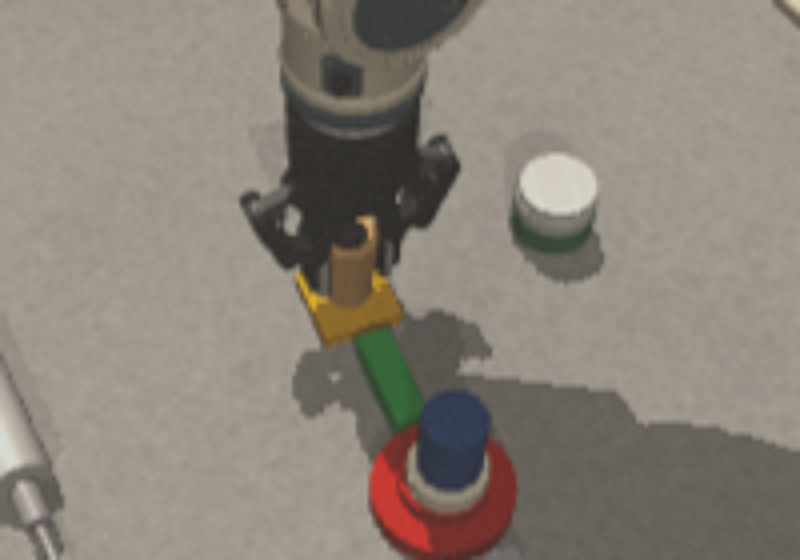

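The pin (352,270) stands upright on the pad, with about 10 N of contact force. Releasing it and lifting away.

```bash
python3 nudge.py '0 0 0 0 0 0 40;0 0 0 0 0 0 50;0 0 0 0 0 0 65;0 0 0 0 0 0 70;0 0 0 0 0 0 70;0 0 -20 0 0 0 70;0 0 -70 0 0 0 70;0 0 -130 0 0 0 70;0 0 -150 0 0 0 70;-250 0 -150 0 0 0 70;-250 0 -150 0 0 0 70;-250 0 -150 0 0 0 70;-250 0 -150 0 0 0 70;-250 0 -150 0 0 0 70;-250 0 -150 0 0 0 70;-250 0 -150 0 0 0 70'; python3 - <<'E'
from h import *
k=eyes.get_calibration("top");im=eyes.capture("top");h,s,v=hsv(im)
p=proj([[535,-51,74]],k)[0]
roi=np.zeros(v.shape,np.uint8);cv2.circle(roi,tuple(p.astype(int).tolist()),7,1,-1)
r,f,a=fit(comp((roi>0)&(v<50),p),k,circ(10,74),(535,-51,[0]));print("sprue spot",r.round(1),f,a)
c=proj([[545,40,0]],k)[0].astype(int);A=cv2.resize(im[c[1]-50:c[1]+50,c[0]-100:c[0]+100],None,fx=4,fy=4)[:290]
B=cv2.resize(eyes.capture("scene")[130:270,230:430],None,fx=4,fy=4)[:,:][60:370]
cv2.imwrite("pics/e.png",V([A,B])[:600])
E
```

```text
time_s: 35.28
eef_pos: [480.1, -295.2, 202.4]
orientation: [0.78, 0.626, -0.0, -0.0]
ft_force: [-0.3, -0.2, -0.4]
width: 70.0
grasp_force: 0.0
sprue spot [ 5.34e+02 -5.35e+01  2.00e-01] 10.780392156862746 72.0
```

View pics/e.png

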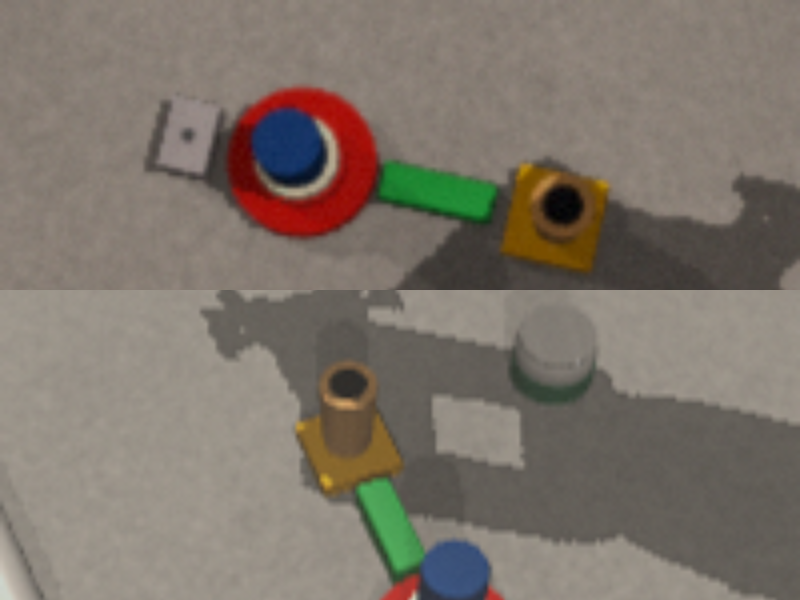

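All parts are in place. The pin spot (562,205) lies about 2 mm off the base centre, the parts are standing free and the arm is clear.

```bash
python3 -c "
from workcell import arm, eyes, telemetry
print(arm.job_done())"
```

```text
the job is handed in; nothing more can be done
None
```

All five parts were placed and released in the order asked, and the job was handed in at about 35 s of the 122 s allowed; by the camera each sits within its limits, but the judge returned no verdict.

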